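Back the plate feed wheel up one notch

ROBOT

A 6-joint arm with a two-finger parallel gripper is mounted at the origin on the work surface. World frame = base frame: x ahead of the robot, y to its left, z up, the work surface at z = 0. Lengths are in m, angles in rad, forces in N, time in s.
With the tool pointing down it reaches from about 0.35 to 0.875 m from the base axis. Payload 4.2 kg.
Tool frame: the origin (TCP) lies at the very end of the fingers, on their centre line; the grasp point (between the pads) lies 19 mm behind it (ctrl.tcp_to_grasp is the distance from the TCP to the grasp point, in m); z points along the fingers, x is the direction in which the jaws open and shut, and the axes are right-handed (so a half turn about z gives the same grasp; the last joint's range is limited). The gripper opens to 87 mm and grips with 3 to 60 N. Pads are 19 mm wide; open, the fingers measure 117 mm over their backs; the gripper's body (75 mm by 190 mm) begins 51 mm behind the grasp point.
Start: joints at [-0.895, 0.385, 0.008, 0, -1.194, -0.259], TCP at [0.253, -0.571, 0.223] pointing down, gripper open.
Joint ranges: [-3.14, 3.14], [-1.21, 2.06], [-1.07, 1.41], [-3.16, 2.05], [-2.99, -0.16], [-3.1, 3.1]. Speed limits (rad/s): [2.79, 2.79, 3.14, 3.14, 3.14, 3.14].

INTERFACE

Orientations are given as a rotation vector (axis times angle).
In Python, from station import ctrl gives the robot as it stands. The module is installed in compiled form; this text tells all that it offers.
- The arm moves only by the tool jog_arm, never from a script. Its argument "steps" is one flat list of numbers, 5 for each row, row after row: the closure, from 0 (fully open) to 1 (shut), then the shift along the tool's x, y, z in m, then the turn about the tool's z in degrees. A call has exactly 5 rows; each row is the pose to reach, as a shift and turn from the pose commanded when the call began, along the tool's axes at that moment; what a row does not reach only later rows make up. A row lasts 1/8 s, in which the tool goes at most 62.5 mm and 10.7 degrees, less where a joint would pass 70% of its speed; a pose out of reach is approached as far as the arm can. A call with a gripper value outside its range is refused whole. The fingers move at their own pace and stop on an object; "force" is the grip in N (left out, the last holds). Time passes only in rows, so rows that repeat a pose let the fingers close, or fill a call up. It gives the time, the measured TCP pose, the force and the opening at its end, in the units of the state.
- ctrl.sense(): the state, without advancing time (a new reading comes with each control period).
- ctrl.grab_frame(name): name is "scene" or "top" or "wrist"; returns the picture (384x512x3 uint8, red, green, blue); there is no depth.
- ctrl.calibration(name): a dict with "intrinsics" (3x3 intrinsics, pixels), "k1" (the pictures are not rectified: a ray, as slopes to the right and down, at radius r is drawn at 1 + k1 r^2 times it, then the intrinsics apply), "rvec" (rotation vector, rad) and "tvec" (3), from world to camera coordinates, as OpenCV has them. Camera axes: x right, y down, z forward; pixel columns grow to the right and rows downward; lengths in m; the calibration is good to about 2 mm. A picture is of the moment at which its call begins: read the wrist's pose just before it. calibration takes no time and is no camera call; for the wrist camera it gives the pose at the moment of the call.
- ctrl.close_job(): hands the job in, once; it reports no verdict.
The state is a dict: "time_s": time; "joint_pos": joint angles; "joint_vel": joint speeds; "joint_efforts": joint torques, N m; "ee_pos": TCP position; "tool_rot": TCP orientation; "contact_force": force on the tool from outside, world axes, zero at the start; "moment": the same for the moment, N m; "finger_gap": opening from 0.0 (shut) to 1.0 (fully open).
Only numpy, scipy, OpenCV 4.12 (cv2) and the standard library are available. Lean on these libraries where they do the work, as an engineer would, in place of code of your own. Each camera call takes 0.05 s, during which the arm holds its last target. There are 200 camera calls.

TASK

The culture-plate feed wheel has been fed one bay too far. With the tips of the closed fingers, push the pawl's thumb lever over so that the pawl lifts clear and stays up; then push the wheel backward (clockwise seen from above) by its posts through one notch, and tip the pawl down again right in front of the next tooth, against it or less than 20 mm short of it, so that the wheel is locked. Touch and push only: lift nothing, leave the dish stacks standing in their bays, do not disturb the containers round about, and finish with the robot clear.

Things in the scene. Friction and masses are not known exactly. Their poses are not given: they have to be found in the camera images.
- plate_feeder: fixed stand; origin on the table under the wheel's axis, z up, y axis pointing from there to the pawl. 'Stand x, y' below are in this frame, in mm; heights are above the table. Its plate (14 thick) spans x -85 to 45, out to y 220; two shaft bearings (12 wide, 24 deep) stand at x -78 and 26, y 185, tops at height 75
- feed_wheel (a joint): turn of the wheel (rad): grows counterclockwise from above (forward feed), falls clockwise (backward). One notch = one bay = 60 degrees. Starts at 0 to 0.12. At 0 a tooth's face stands 2 mm off the lowered pawl's nose (they meet at -0.015); one notch back the next tooth does so at -1.047 (meets at -1.062; turned further, the pawl lands on top of it). Bearing friction 0.12 N m: it stays where it is left
- wheel_hub (a point): on the wheel's axis at deck height 45 (deck 224 mm across; hub 40 across, 18 tall). The rim round it is 284 mm across, top at height 40, and carries six steel saw teeth 14 high, 36 long, one per 60 degrees, 128 mm from the axis; their upright faces block backward turning while the pawl is down
- post_top (a point): top (height 145) of one of the wheel's six black upright posts: 10 mm thick, 100 tall above the deck, 100 mm from the axis, 60 degrees apart. Posts stand at 0, 60, 120, 180, 240 and 300 degrees plus the wheel's joint value, counterclockwise from the stand's x axis; this is the one at 300
- pawl (a joint): lift of the pawl (rad) about its level shaft, along stand x at y 185, height 62: 0 = down, 1.4 = fully up at its stop. Gravity toggle: left alone it falls shut below about 0.6 and falls open above about 0.9; 1 N turns it. Above 0.3 the nose clears the teeth
- thumb_lever (a point): middle of the free end of the pawl's thumb lever: a steel plate 24 mm wide, 8 thick, reaching 60 from the shaft at stand x -45, square to the pawl's arm. Pawl down: it stands upright, end at y 185, height 122; pushing it away from the wheel lifts the pawl. Pawl up: it lies outward, nearly level
- pawl_nose (a point): middle of the underside of the pawl's nose (down: stand x 0, y 128, height 41). The nose, 10 wide, 21 deep, ends a steel arm 10 x 10 mm that reaches 63 from the shaft toward the wheel at x 0. Pawl up: the arm stands nearly upright over the shaft, end at y 174, height 124; pushing it toward the wheel tips the pawl down
- stack_a_mid (a point): centre of a loose stack of three culture dishes, 60 mm across, 45 tall, standing on the wheel's deck, 72 mm from the axis, between two posts
- stack_b_mid (a point): centre of a loose stack of two culture dishes, 60 mm across, 30 tall, standing on the wheel in the same way
- stack_c_mid (a point): centre of a loose stack of three culture dishes, 60 mm across, 45 tall, standing on the wheel in the same way
- stack_d_mid (a point): bystander: centre of a loose stack of four dishes on the table, 60 mm across, 60 tall
- specimen_pot_mid (a point): bystander: centre of a loose pot with orange lid beside the pawl, 42 mm across, 62 tall
- small_jar_mid (a point): bystander: centre of a loose amber jar with black lid beside the pawl, 34 mm across, 50 tall
- reagent_bottle_mid (a point): bystander: centre of a loose glass bottle on the table, 42 mm across, 130 tall
- spare_jar_mid (a point): bystander: centre of a loose glass jar on the table, 42 mm across, 70 tall
There are look-alikes about, which are no part of the job. What is shaped like the part that bears stack_d_mid but black or pink is not meant.

How it is judged:
On the way, in this order (a step that is already met when the one before it is completed fails the run):
1. the pawl is lifted and stays up while the wheel is still in its first notch (value of joint pawl above 1.1 rad and value of joint feed_wheel above -0.12 rad), for 0.2 s.
2. the wheel is pushed backward, the tooth passing under the pawl (value of joint feed_wheel below -0.35 rad), for 0.1 s.
At the end, for the whole second after the job is handed in: Wheel still, one notch back (-1.10 to -0.90 rad: next tooth against the pawl or within 20 mm of it); pawl down (below 0.08 rad); dish stacks upright on the deck, centres within 90 mm of the axis; other containers upright, within 25 mm of where they were (value of joint feed_wheel between -1.1 and -0.9 rad and value of joint pawl below 0.08 rad and velocity of joint feed_wheel between -0.05 and 0.05 rad/s and angle between each of stack_a_mid, stack_b_mid, stack_c_mid, stack_d_mid, specimen_pot_mid, small_jar_mid, reagent_bottle_mid, spare_jar_mid's own z axis and vertical below 0.1 rad and horizontal distance between each of stack_a_mid, stack_b_mid, stack_c_mid and wheel_hub below 0.09 m and height (world z) of stack_a_mid between 0.0615 and 0.0735 m and height (world z) of stack_b_mid between 0.054 and 0.066 m and height (world z) of stack_c_mid between 0.0615 and 0.0735 m and distance of each of stack_d_mid, specimen_pot_mid, small_jar_mid, reagent_bottle_mid, spare_jar_mid from where it was at the start of the episode below 0.025 m); the robot touches nothing.
It fails at once if a dish stack on the wheel is lifted (over 12 mm) or tipped (over 0.4 rad) (height (world z) of any of stack_a_mid, stack_c_mid above 0.0795 m or angle between any of stack_a_mid, stack_b_mid, stack_c_mid's own z axis and vertical above 0.4 rad or height (world z) of stack_b_mid above 0.072 m).
It fails at once if a container or the stack on the table is moved over 25 mm or tipped over 0.4 rad (distance of any of stack_d_mid, specimen_pot_mid, small_jar_mid, reagent_bottle_mid, spare_jar_mid from where it was at the start of the episode above 0.025 m or angle between any of stack_d_mid, specimen_pot_mid, small_jar_mid, reagent_bottle_mid, spare_jar_mid's own z axis and vertical above 0.4 rad).
It fails at once if the wheel is fed forward (past 0.5 rad) instead of backward (value of joint feed_wheel above 0.5 rad).
It also fails if it takes over 64 s, if anything falls off the work surface, if the arm or the gripper's body presses on something with over 40 N, if the wrist force passes 120 N, or if a joint passes its speed limit or range.

## Working session

There is one attempt and no reset: what is moved stays moved. The work goes in short steps, Python scripts to look and compute and a tool call to move; the robot and the scene stay as the last step left them, time stands still between calls to the robot, and variables do not carry over. Pictures are saved under pics/ and viewed, about 8 in all and at most 12, crops included, and the job is handed in when it is done.

Besides the shell and the picture viewer there is one more tool, called after "Request:" by a JSON object that holds its "name" and its "arguments", one argument or row to a line. jog_arm: Moves the arm, as the interface text tells. Its arguments: {"type":"object","properties":{"steps":{"type":"array","items":{"type":"number"}},"force":{"type":"number"}},"required":["steps"]}

```bash
mkdir -p pics; cat > h.py <<'E'
import numpy as np, cv2
from station import ctrl
def cam(n):
    c=ctrl.calibration(n); K=np.array(c["intrinsics"]);R=cv2.Rodrigues(np.array(c["rvec"],float))[0];t=np.array(c["tvec"],float).ravel()
    return K,c["k1"],R,t
def proj(n,P,c=None):
    K,k,R,t=c or cam(n); p=np.atleast_2d(P)@R.T+t; s=p[:,:2]/p[:,2:]; r2=(s**2).sum(1,keepdims=True); s=s*(1+k*r2)
    return s*[K[0,0],K[1,1]]+[K[0,2],K[1,2]]
def ray(n,uv,c=None):
    K,k,R,t=c or cam(n); d=(np.atleast_2d(uv)-[K[0,2],K[1,2]])/[K[0,0],K[1,1]]; s=d.copy()
    for _ in range(20): s=d/(1+k*(s**2).sum(1,keepdims=True))
    return -R.T@t, np.c_[s,np.ones(len(s))]@R
def atz(n,uv,z,c=None):
    o,d=ray(n,uv,c); return o+d*((z-o[2])/d[:,2:])
def save(n,f,box=None,size=(800,600)):
    im=ctrl.grab_frame(n)[:,:,::-1]; cv2.imwrite(f'pics/{f}_raw.png',im)
    if box: im=im[box[1]:box[3],box[0]:box[2]]
    s=min(800/im.shape[1],600/im.shape[0]); cv2.imwrite(f'pics/{f}.png',cv2.resize(im,None,fx=s,fy=s,interpolation=cv2.INTER_CUBIC))
E
python3 - <<'E'
from h import *
save('top','top0');save('scene','scene0')
print(ctrl.sense())
for n in('top','scene'):
    K,k,R,t=cam(n);print(n,K.tolist(),k,(-R.T@t),R[2])
E
```

```text
{'time_s': 0.1, 'joint_pos': array([-8.95380036e-01,  3.85486667e-01,  6.78237272e-03, -4.21521970e-04,
       -1.19398635e+00, -2.58607215e-01]), 'joint_vel': array([ 0.0009644 , -0.00187264,  0.00454744,  0.00191789, -0.00019411,
       -0.00086489]), 'joint_efforts': array([-8.28324719e-04, -3.91690850e+01,  1.87934768e+01,  4.23194960e+00,
        1.34108495e-02, -6.85460554e-05]), 'ee_pos': array([ 0.25283494, -0.57100346,  0.22157453]), 'tool_rot': array([-1.71304982e+00, -2.63145049e+00, -1.51516456e-03]), 'contact_force': array([ 0.50904472, -0.12525549,  0.04166048]), 'moment': array([-0.00496608, -0.07251827,  0.02757117]), 'finger_gap': 1.0021083485143716}
top [[450.2596495343121, 0.0, 255.57025901872828], [0.0, 450.2596495343121, 188.93710183730929], [0.0, 0.0, 1.0]] 0.0016655429615988061 [0.4448161  0.02764447 1.50133868] [ 0.06446007 -0.01072719 -0.99786263]
scene [[358.5573667105489, 0.0, 253.56093725423514], [0.0, 358.5573667105489, 188.19088498623952], [0.0, 0.0, 1.0]] -0.008960596277812862 [1.07704516 0.62696052 0.63269291] [-0.5267893  -0.64961969 -0.54816721]
```

View pics/top0.png

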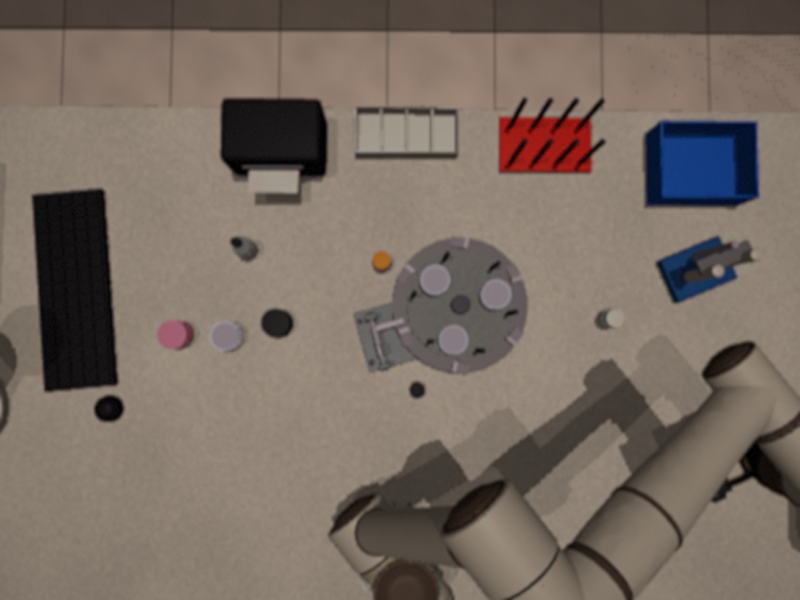

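View pics/scene0.png

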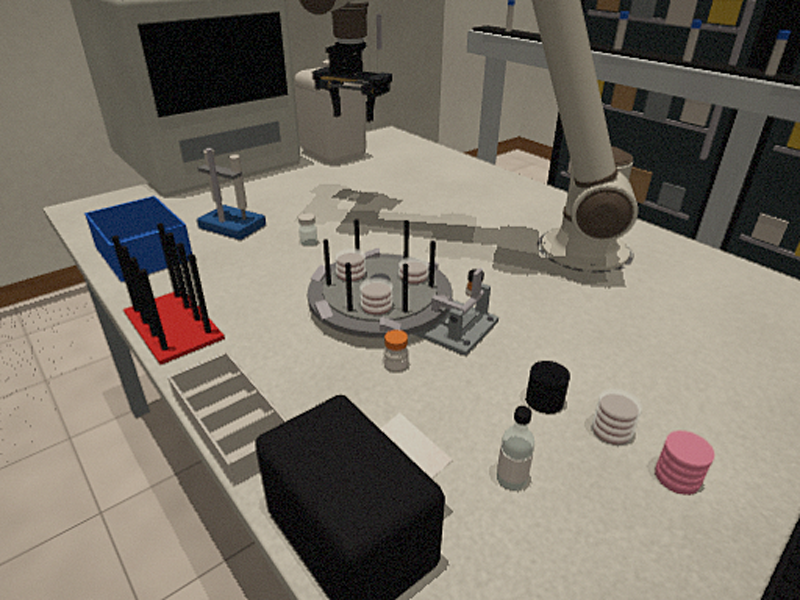

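```bash
python3 - <<'E'
from h import *
im=cv2.imread('pics/top0_raw.png')[145:250,215:350]
cv2.imwrite('pics/topc.png',cv2.resize(im,None,fx=5.7,fy=5.7,interpolation=cv2.INTER_CUBIC))
im=cv2.imread('pics/scene0_raw.png')[130:245,185:330]
cv2.imwrite('pics/scenec.png',cv2.resize(im,None,fx=5.2,fy=5.2,interpolation=cv2.INTER_CUBIC))
f=800/512
for nm,uv,z in [('hub',(460,304),.063),('pot',(382,261),.062),('jar',(417,390),.05),('stackd',(226,336),.06),('bottle',(238,243),.13),('spare',(614,318),.07)]:
    print(nm,atz('top',[np.array(uv)/f],z).round(3))
E
```

```text
hub [[ 0.521 -0.112  0.063]]
pot [[0.608 0.048 0.062]]
jar [[ 0.344 -0.025  0.05 ]]
stackd [[0.452 0.365 0.06 ]]
bottle [[0.634 0.329 0.13 ]]
spare [[ 0.494 -0.426  0.07 ]]
```

View pics/topc.png

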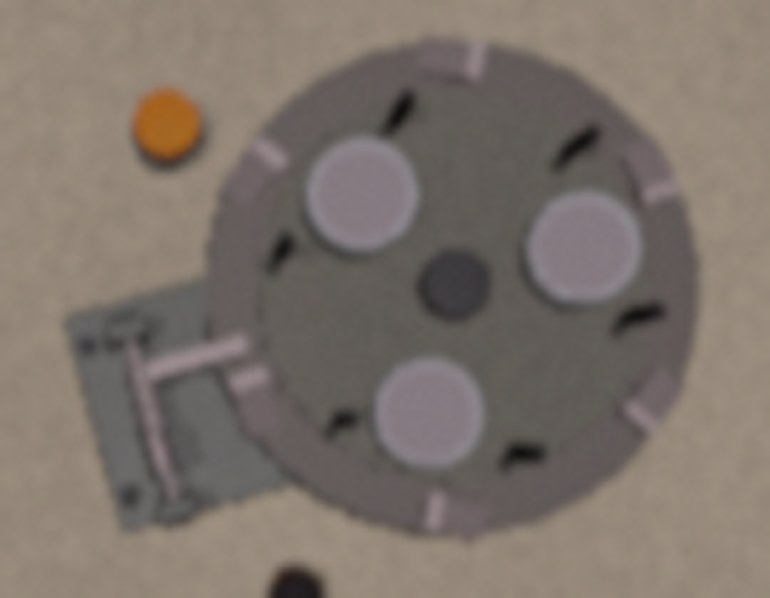

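View pics/scenec.png

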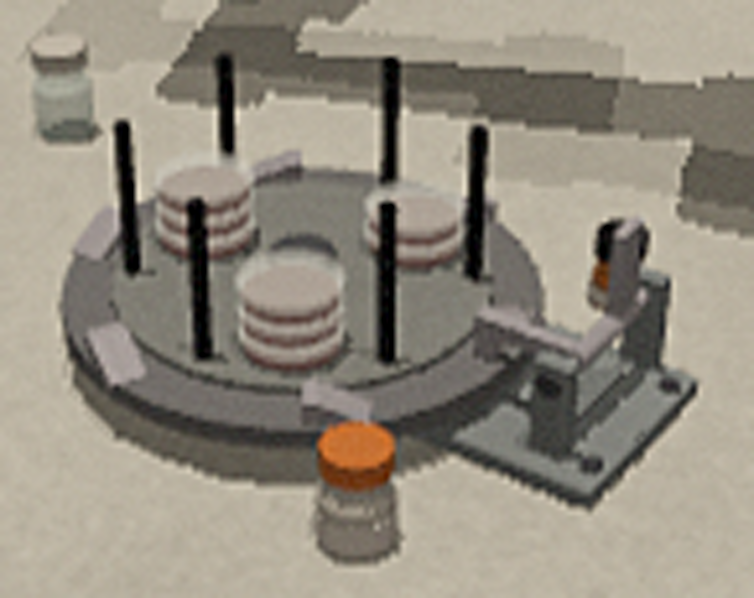

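```bash
cat > fit.py <<'E'
from h import *
from scipy.optimize import least_squares
S={'scene':(5.2,185,130),'top':(5.7,215,145)}
obs=[]
for n,pts in {'scene':[(122,125),(222,60),(390,63),(478,130),(386,207),(196,205)],'top':[(290,237),(409,95),(596,129),(660,313),(540,455),(354,418)]}.items():
    for p in pts: obs.append((n,'post',p))
for n,P,p in [('scene',(-85,220,14),(695,383)),('scene',(45,220,14),(590,492)),('top',(45,220,14),(66,318)),('top',(-85,220,14),(123,530)),
  ('scene',(-45,185,122),(628,224)),('top',(0,0,63),(455,283)),('scene',(0,123,62),(480,312)),('top',(0,122,62),(246,346))]: obs.append((n,P,p))
C={n:cam(n) for n in S}
def W(x,P):
    P=np.atleast_2d(P)/1000.; c,s=np.cos(x[2]),np.sin(x[2]); return np.c_[x[0]+c*P[:,0]-s*P[:,1],x[1]+s*P[:,0]+c*P[:,1],P[:,2]]
def posts(q): 
    a=q+np.arange(6)*np.pi/3; return np.c_[100*np.cos(a),100*np.sin(a),145+0*a]
def res(x,full=0):
    r=[]
    for n,P,p in obs:
        k,a,b=S[n]; uv=np.array(p)/k+[a,b]
        pr=proj(n,W(x,posts(x[3]) if isinstance(P,str) else P),C[n]); d=pr-uv; d=d[np.argmin((d**2).sum(1))]; r.append(d)
    return np.array(r) if full else np.ravel(r)
if __name__=='__main__':
    b=min((least_squares(res,[.521,-.112,y,q],loss='soft_l1') for y in(.1,.25,.4) for q in (0,.06,.12)),key=lambda s:s.cost)
    x=b.x; print(x,b.cost); print(res(x,1).round(1).tolist()); np.save('x.npy',x)
    for nm,P in [('lever',(-45,185,122)),('nose',(0,128,41)),('armup',(0,174,124))]: print(nm,W(x,P).round(4))
    print('posts',W(x,posts(x[3])).round(3).tolist())
    c,s=np.cos(x[2]),np.sin(x[2])
    for nm,p in dict(pot=(.608,.048),jar=(.344,-.025),sa=(0,0)).items(): d=np.array(p)-x[:2]; print(nm,[c*d[0]+s*d[1],-s*d[0]+c*d[1]])
    for p in [(362,193),(584,245),(430,411)]:
        w=atz('top',[np.array(p)/5.7+[215,145]],.08)[0][:2]-x[:2]; print('stack',w,np.hypot(*w),np.degrees(np.arctan2(w[1],w[0])-x[2]))
E
python3 fit.py
```

```text
[ 0.51995405 -0.1138671   0.28453034  0.05868983] 7.685064063626999
[[-0.7, -0.8], [-0.3, -1.0], [-0.4, -1.1], [-0.4, -0.7], [-0.4, -0.8], [-0.8, -1.0], [-0.8, 0.6], [-0.3, 0.6], [-0.7, 0.8], [-0.7, -0.4], [-1.0, -0.1], [-1.0, 0.2], [0.4, -1.8], [-0.6, -0.1], [-0.8, -0.1], [-0.1, 0.7], [-0.4, -0.2], [0.1, 0.1], [-0.3, 1.0], [0.1, -0.5]]
lever [[0.4248 0.0511 0.122 ]]
nose [[0.484 0.009 0.041]]
armup [[0.4711 0.0531 0.124 ]]
posts [[0.614, -0.08, 0.145], [0.538, -0.015, 0.145], [0.444, -0.049, 0.145], [0.426, -0.148, 0.145], [0.502, -0.212, 0.145], [0.596, -0.179, 0.145]]
pot [np.float64(0.12994311595344818), np.float64(0.13064391314069196)]
jar [np.float64(-0.14393398268266983), np.float64(0.1346855517517132)]
sa [np.float64(-0.4670853114543335), np.float64(0.25524349928362877)]
stack [0.04919297 0.05371727] 0.0728388180136667 31.214913253988197
stack [ 0.0210721  -0.06985271] 0.07296186753346458 -89.5156765766861
stack [-0.07156683  0.01571867] 0.07327269731358181 151.31007108566584
```

```bash
cat > st.py <<'E'
from h import *
x=np.load('x.npy'); c,s=np.cos(x[2]),np.sin(x[2]); Rs=np.array([[c,-s,0],[s,c,0],[0,0,1]])
def st(goal=None):
    S=ctrl.sense(); p=(S['ee_pos']-[x[0],x[1],0])@Rs*1000; T=cv2.Rodrigues(S['tool_rot'])[0]
    print('t',round(S['time_s'],2),'stand',p.round(1),'F',(S['contact_force']@Rs).round(1),'gap',round(S['finger_gap'],2),'toolx yaw vs stand y deg',round(np.degrees(np.arctan2(T[1,0],T[0,0])-x[2]-np.pi/2),2))
    if goal is not None: print('shift tool axes',(T.T@Rs@(np.array(goal)-p)/1000).round(4))
E
python3 -c "
from st import *
st((-45,150,200))"
```

```text
t 0.1 stand [-384.7 -363.8  221.6] F [ 0.5 -0.3  0. ] gap 1.0 toolx yaw vs stand y deg 7.57
shift tool axes [0.4645 0.4044 0.0224]
```

Candidates:
- **Thumb lever:** the upright plate at scene (500,285), on the shaft's far end.
- **Pawl arm and nose:** the bar at top (390,325).
- **Look-alikes, not meant:** red rack pegs (550,135), the blue stand (710,265), and the black (277,323) and pink (174,335) stacks.

The fit of the stand matches the description to about 1 px.

Request:
{"name": "jog_arm", "arguments": {
  "steps": [1, 0.052, 0.045, 0, 1.5, 1, 0.1, 0.088, 0, 3, 1, 0.15, 0.13, 0.005, 4.5, 1, 0.2, 0.174, 0.01, 6, 1, 0.24, 0.21, 0.01, 7.6],
  "force": 20
}}

```text
time_s: 0.72
ee_pos: [0.3457, -0.2715, 0.2122]
tool_rot: [-1.886, -2.512, 0.0]
contact_force: [0.9, -0.6, 0.3]
finger_gap: 0.515
```

```bash
python3 -c "
from st import *
st((-45,150,200))"
```

```text
t 0.72 stand [-211.5 -102.3  212.2] F [ 0.7 -0.9  0.3] gap 0.51 toolx yaw vs stand y deg -0.1
shift tool axes [0.2526 0.1661 0.0122]
```

Request:
{"name": "jog_arm", "arguments": {
  "steps": [1, 0.05, 0.033, 0, 0, 1, 0.1, 0.066, 0, 0, 1, 0.15, 0.1, 0.005, 0, 1, 0.2, 0.133, 0.01, 0, 1, 0.252, 0.166, 0.012, 0]
}}

```text
time_s: 1.35
ee_pos: [0.4344, 0.0169, 0.2004]
tool_rot: [-1.884, -2.514, 0.0]
contact_force: [1.0, -1.0, 0.7]
finger_gap: 0.017
```

Request:
{"name": "jog_arm", "arguments": {
  "steps": [1, 0, 0, 0, 0, 1, 0, 0, 0.03, 0, 1, 0, 0, 0.06, 0, 1, 0, 0, 0.08, 0, 1, 0, 0, 0.08, 0]
}}

```text
time_s: 1.98
ee_pos: [0.4329, 0.0137, 0.1193]
tool_rot: [-1.885, -2.51, 0.006]
contact_force: [-0.8, -1.1, 0.7]
finger_gap: 0.008
```

```bash
python3 -c "
from st import *
st((-45,150,87));save('wrist','w1');save('scene','s1',(200,100,340,205))"
```

```text
t 1.98 stand [-47.7 146.9 119.3] F [-1.1 -0.9  0.7] gap 0.01 toolx yaw vs stand y deg -0.1
shift tool axes [0.0031 0.0028 0.0323]
```

View pics/s1.png

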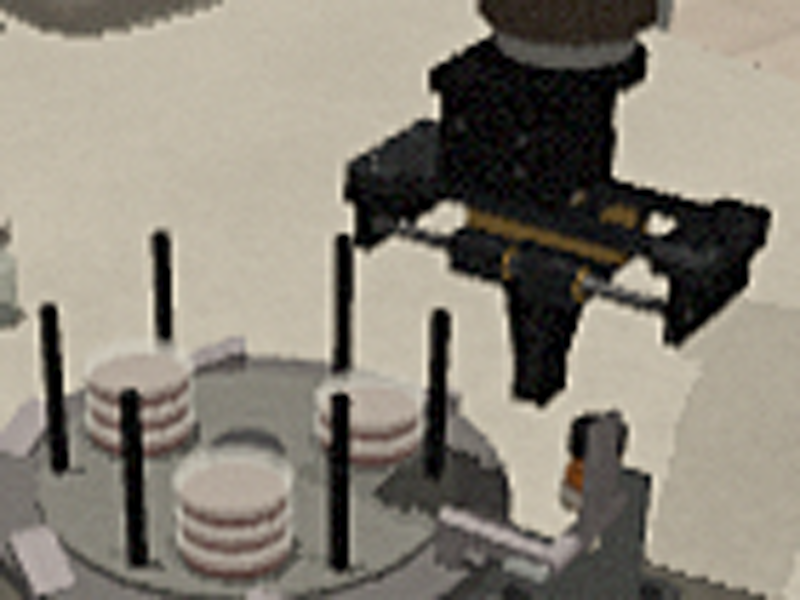

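Request:
{"name": "jog_arm", "arguments": {
  "steps": [1, 0.003, 0.003, 0.016, 0, 1, 0.003, 0.003, 0.032, 0, 1, 0.008, 0.003, 0.032, 0, 1, 0.016, 0.003, 0.032, 0, 1, 0.024, 0.003, 0.032, 0]
}}

```text
time_s: 2.7
ee_pos: [0.4311, 0.0397, 0.0896]
tool_rot: [1.884, 2.513, 0.003]
contact_force: [-0.0, -0.1, 0.9]
finger_gap: 0.007
```

Request:
{"name": "jog_arm", "arguments": {
  "steps": [1, 0.008, 0, 0, 0, 1, 0.016, 0, 0, 0, 1, 0.024, 0, 0, 0, 1, 0.032, 0, 0, 0, 1, 0.04, 0, 0, 0]
}}

```text
time_s: 3.32
ee_pos: [0.4193, 0.0779, 0.0886]
tool_rot: [-1.884, -2.514, 0.0]
contact_force: [0.4, -0.7, -0.6]
finger_gap: 0.005
```

```bash
python3 -c "
from st import *
st((-45,220,87));save('scene','s2',(200,100,340,205))"
```

```text
t 3.33 stand [-42.8 212.3  88.6] F [ 0.2 -0.8 -0.6] gap 0.0 toolx yaw vs stand y deg -0.02
shift tool axes [ 0.0077 -0.0022  0.0016]
```

View pics/s2.png

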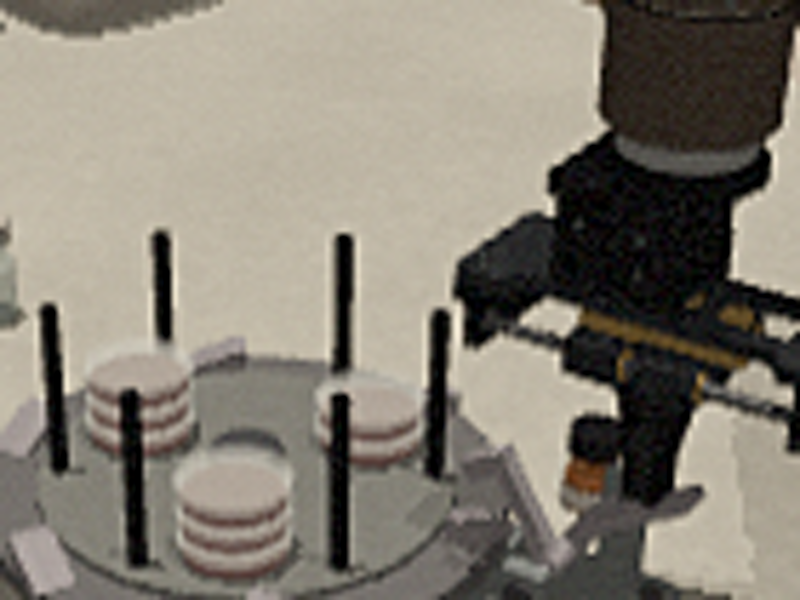

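The lever at (680,500) is tilted about 60° and the arm at (530,500) is rising. I'll keep pushing until it goes over.

Request:
{"name": "jog_arm", "arguments": {
  "steps": [1, 0.006, 0, 0, 0, 1, 0.012, 0, 0, 0, 1, 0.018, 0, 0, 0, 1, 0.024, 0, 0, 0, 1, 0.024, 0, 0, 0]
}}

```text
time_s: 4.0
ee_pos: [0.4127, 0.1007, 0.0887]
tool_rot: [1.884, 2.514, 0.0]
contact_force: [0.3, -0.1, -0.1]
finger_gap: 0.007
```

```bash
python3 -c "
from st import *
st((-75,100,190));save('scene','s3',(200,100,340,205))"
```

```text
t 4.0 stand [-42.7 236.1  88.7] F [ 0.3 -0.2 -0.1] gap 0.01 toolx yaw vs stand y deg 0.02
shift tool axes [-0.136  -0.0323 -0.1013]
```

View pics/s3.png

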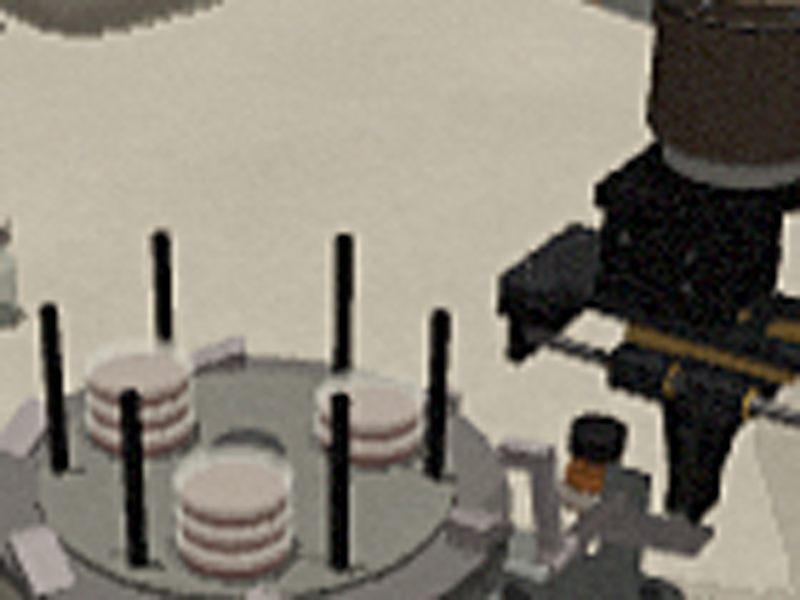

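The pawl is fully up: arm upright at (545,500), lever level at (690,535). Next I raise and go to the back side of the post at 123°.

Request:
{"name": "jog_arm", "arguments": {
  "steps": [1, 0, 0, -0.05, 0, 1, 0, 0, -0.1, 0, 1, -0.05, -0.015, -0.1, 0, 1, -0.1, -0.035, -0.1, 0, 1, -0.155, -0.052, -0.1, 0]
}}

```text
time_s: 4.68
ee_pos: [0.4058, -0.0644, 0.189]
tool_rot: [1.882, 2.514, 0.001]
contact_force: [1.2, -0.5, 0.2]
finger_gap: 0.007
```

Request:
{"name": "jog_arm", "arguments": {
  "steps": [1, 0, 0, 0, 0, 1, 0, 0, 0.03, 0, 1, 0, 0, 0.06, 0, 1, 0, 0, 0.086, 0, 1, 0, 0, 0.086, 0]
}}

```text
time_s: 5.3
ee_pos: [0.4049, -0.0628, 0.1013]
tool_rot: [-1.882, -2.512, 0.006]
contact_force: [0.0, 0.2, 0.4]
finger_gap: 0.009
```

```bash
python3 -c "
from st import *
st((-70,80,103));save('scene','s4',(200,100,340,205))"
```

```text
t 5.3 stand [-96.1  81.3 101.3] F [0.1 0.1 0.4] gap 0.01 toolx yaw vs stand y deg 0.02
shift tool axes [-0.0013  0.0261 -0.0019]
```

View pics/s4.png

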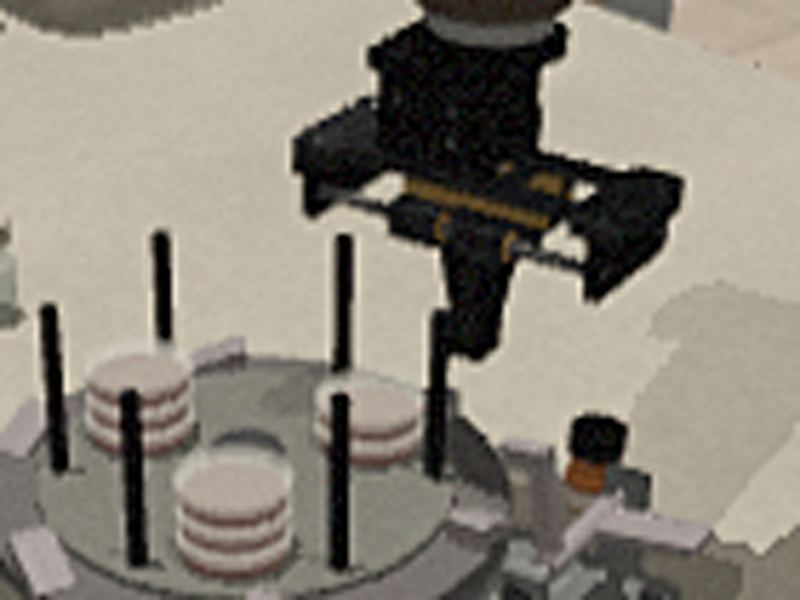

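Request:
{"name": "jog_arm", "arguments": {
  "steps": [1, 0.001, 0.01, 0, 0, 1, 0.002, 0.02, 0, 0, 1, 0.004, 0.028, 0, 0, 1, 0.006, 0.036, 0, 0, 1, 0.008, 0.044, 0, 0]
}}

```text
time_s: 5.98
ee_pos: [0.4432, -0.0423, 0.1019]
tool_rot: [-1.882, -2.507, 0.006]
contact_force: [-11.1, 9.7, 4.9]
finger_gap: 0.009
```

Request:
{"name": "jog_arm", "arguments": {
  "steps": [1, 0.002, 0.008, 0, 0, 1, 0.004, 0.016, 0, 0, 1, 0.005, 0.024, 0, 0, 1, 0.006, 0.032, 0, 0, 1, 0.006, 0.04, 0, 0]
}}

```text
time_s: 6.6
ee_pos: [0.4834, -0.0259, 0.1025]
tool_rot: [-1.884, -2.514, 0.0]
contact_force: [-1.4, 0.8, -0.3]
finger_gap: 0.005
```

```bash
python3 -c "
from st import *
st((24,91,103));save('scene','s5',(185,100,345,220))"
```

```text
t 6.6 stand [-10.4  94.7 102.5] F [-1.1  1.2 -0.3] gap 0.01 toolx yaw vs stand y deg -0.01
shift tool axes [-0.0037  0.0344 -0.0005]
```

View pics/s5.png

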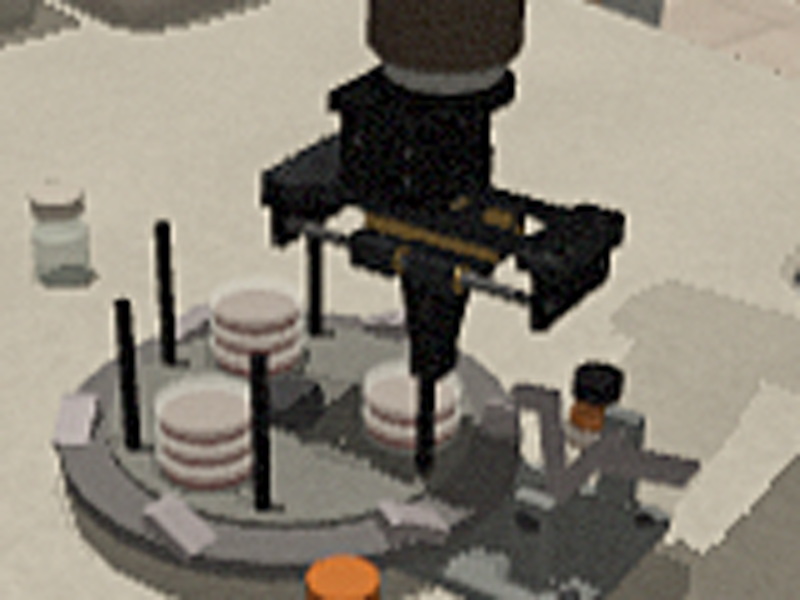

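```bash
cat > q.py <<'E'
from st import *
from fit import W
def estq(f,qs=np.arange(-1.3,.2,.005),idx=None):
    "mean brightness along post centre lines; darkest q within scan"
    im=cv2.imread(f,0).astype(np.float32); C=cam('scene'); best=[]
    for q in qs:
        v=[]
        for i in range(6):
            if idx is not None and i not in idx: continue
            a=q+i*np.pi/3; P=np.array([[100*np.cos(a),100*np.sin(a),h] for h in np.linspace(60,143,40)])
            uv=proj('scene',W(x,P),C)+[.5,.9]  # mean residual of the initial fit
            v.append(cv2.remap(im,uv[:,0].astype(np.float32)[None],uv[:,1].astype(np.float32)[None],1).mean())
        best.append(np.mean(v))
    b=np.array(best); i=b.argmin(); return qs[i],b[i],np.median(b)
E
python3 -c "
from q import *
print(estq('pics/scene0_raw.png',np.arange(-.4,.4,.005)),estq('pics/s5_raw.png',idx=[0,1,5]),estq('pics/s5_raw.png',idx=[0,1,3,5]))
for i in range(6): print(i,estq('pics/s5_raw.png',np.arange(-.9,-.3,.005),idx=[i]))"
```

```text
(np.float64(0.060000000000000386), np.float32(12.358676), np.float32(103.49135)) (np.float64(-0.5750000000000155), np.float32(4.188395), np.float32(116.72807)) (np.float64(-0.5750000000000155), np.float32(6.7543216), np.float32(103.64691))
0 (np.float64(-0.5599999999999997), np.float32(3.0712402), np.float32(31.352661))
1 (np.float64(-0.5799999999999997), np.float32(7.250708), np.float32(98.77073))
2 (np.float64(-0.5949999999999998), np.float32(8.934278), np.float32(82.969284))
3 (np.float64(-0.6049999999999998), np.float32(13.667773), np.float32(22.037304))
4 (np.float64(-0.5799999999999997), np.float32(9.752466), np.float32(127.699295))
5 (np.float64(-0.5749999999999997), np.float32(2.0225587), np.float32(171.03569))
```

Image fit: wheel at −0.577, post about 15.8 mm ahead of the finger centre. I'll push on about 34 mm.

Request:
{"name": "jog_arm", "arguments": {
  "steps": [1, 0, 0.008, 0, 0, 1, -0.001, 0.016, 0, 0, 1, -0.002, 0.023, 0, 0, 1, -0.004, 0.029, 0, 0, 1, -0.005, 0.034, 0, 0]
}}

```text
time_s: 7.28
ee_pos: [0.5174, -0.0214, 0.1026]
tool_rot: [-1.885, -2.513, 0.0]
contact_force: [-1.3, -0.4, 0.0]
finger_gap: 0.004
```

```bash
python3 -c "
from q import *
st((31,89,103));save('scene','s6')
print(estq('pics/s6_raw.png',idx=[1,4,5]))
for i in range(6): print(i,estq('pics/s6_raw.png',np.arange(-1.2,-.6,.005),idx=[i]))"
```

```text
t 7.28 stand [ 23.5  89.5 102.6] F [-1.4 -0.   0. ] gap 0.0 toolx yaw vs stand y deg -0.03
shift tool axes [-0.0005  0.0075 -0.0004]
(np.float64(0.12999999999996947), np.float32(5.2604737), np.float32(111.28067))
0 (np.float64(-0.9400000000000055), np.float32(4.218286), np.float32(9.5716305))
1 (np.float64(-0.915000000000006), np.float32(5.783496), np.float32(131.09573))
2 (np.float64(-0.9000000000000064), np.float32(6.9773436), np.float32(88.56085))
3 (np.float64(-1.0350000000000035), np.float32(13.48479), np.float32(17.266321))
4 (np.float64(-1.1100000000000019), np.float32(22.818506), np.float32(26.680872))
5 (np.float64(-0.9200000000000059), np.float32(2.9655273), np.float32(140.75323))
```

Request:
{"name": "jog_arm", "arguments": {
  "steps": [1, 0, 0.002, 0, 0, 1, -0.001, 0.004, 0, 0, 1, -0.002, 0.006, 0, 0, 1, -0.002, 0.007, 0, 0, 1, -0.002, 0.007, 0, 0]
}}

```text
time_s: 7.95
ee_pos: [0.5244, -0.0213, 0.1027]
tool_rot: [1.884, 2.513, 0.0]
contact_force: [-0.5, -0.5, -0.1]
finger_gap: 0.008
```

```bash
python3 -c "
from q import *
st();save('scene','s7')
for i in (1,2,5): print(i,estq('pics/s7_raw.png',np.arange(-1.2,-.6,.005),idx=[i]))"
```

```text
t 7.95 stand [ 30.2  87.6 102.7] F [-0.6 -0.3 -0.1] gap 0.01 toolx yaw vs stand y deg -0.02
1 (np.float64(-0.9800000000000046), np.float32(3.813794), np.float32(121.16872))
2 (np.float64(-0.965000000000005), np.float32(7.736548), np.float32(92.10138))
5 (np.float64(-0.9850000000000045), np.float32(6.6411376), np.float32(170.71432))
```

Wheel is at about −0.98, inside the wanted band. I back off the post, then go up and round to the outside of the pawl arm.

Request:
{"name": "jog_arm", "arguments": {
  "steps": [1, 0, -0.01, 0, 0, 1, 0, -0.01, -0.045, 0, 1, 0, -0.01, -0.09, 0, 1, 0.045, -0.02, -0.09, 0, 1, 0.09, -0.03, -0.09, 0]
}}

```text
time_s: 8.62
ee_pos: [0.4698, 0.0573, 0.1935]
tool_rot: [1.886, 2.511, 0.004]
contact_force: [0.6, 0.7, 0.1]
finger_gap: 0.005
```

Request:
{"name": "jog_arm", "arguments": {
  "steps": [1, 0.045, 0, 0, 0, 1, 0.045, 0, 0, 0, 1, 0.045, 0, 0.04, 0, 1, 0.045, 0, 0.075, 0, 1, 0.045, 0, 0.075, 0]
}}

```text
time_s: 9.25
ee_pos: [0.456, 0.0983, 0.1158]
tool_rot: [-1.884, -2.511, 0.009]
contact_force: [-0.3, 0.1, 0.0]
finger_gap: 0.003
```

```bash
python3 -c "
from q import *
st((0,205,87));save('scene','s8',(200,100,340,205))
for i in range(6): print(i,estq('pics/s8_raw.png',np.arange(-1.2,-.6,.005),idx=[i]))"
```

```text
t 9.25 stand [ -1.9 221.6 115.8] F [-0.3  0.2  0. ] gap 0.0 toolx yaw vs stand y deg -0.08
shift tool axes [-0.0166  0.0021  0.0288]
0 (np.float64(-0.8800000000000068), np.float32(23.789501), np.float32(32.719982))
1 (np.float64(-0.9800000000000046), np.float32(4.8938475), np.float32(130.25879))
2 (np.float64(-0.9700000000000049), np.float32(2.7930908), np.float32(143.14047))
3 (np.float64(-1.1150000000000018), np.float32(4.697583), np.float32(6.9273195))
4 (np.float64(-0.9900000000000044), np.float32(2.223706), np.float32(178.42764))
5 (np.float64(-0.9900000000000044), np.float32(1.5873047), np.float32(175.41454))
```

View pics/s8.png

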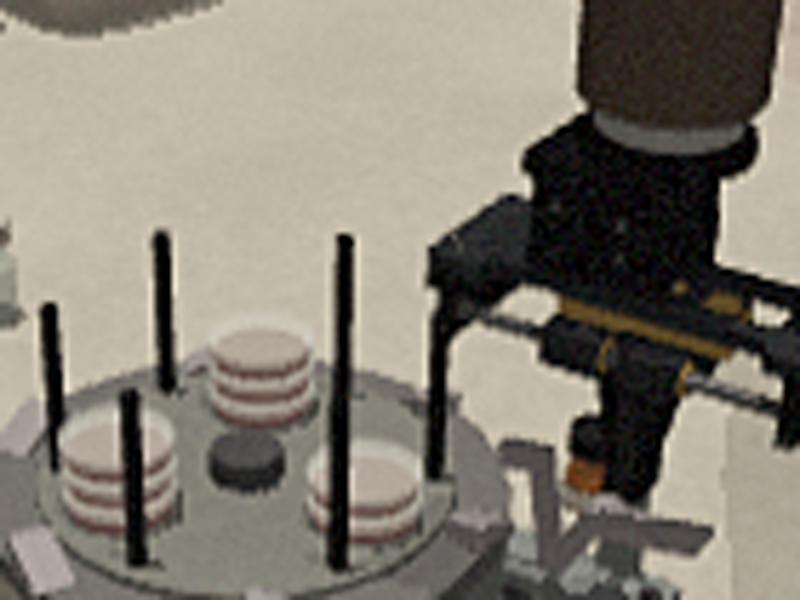

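Request:
{"name": "jog_arm", "arguments": {
  "steps": [1, 0, 0.002, 0.014, 0, 1, 0, 0.002, 0.028, 0, 1, -0.008, 0.002, 0.028, 0, 1, -0.016, 0.002, 0.028, 0, 1, -0.024, 0.002, 0.028, 0]
}}

```text
time_s: 9.93
ee_pos: [0.4667, 0.0769, 0.0901]
tool_rot: [1.884, 2.513, 0.001]
contact_force: [-0.3, -0.2, -0.5]
finger_gap: 0.003
```

Request:
{"name": "jog_arm", "arguments": {
  "steps": [1, -0.006, 0, 0, 0, 1, -0.012, 0, 0, 0, 1, -0.018, 0, 0, 0, 1, -0.024, 0, 0, 0, 1, -0.03, 0, 0, 0]
}}

```text
time_s: 10.55
ee_pos: [0.4748, 0.0482, 0.0897]
tool_rot: [1.884, 2.514, -0.0]
contact_force: [0.4, -0.3, -0.3]
finger_gap: 0.005
```

```bash
python3 -c "
from q import *
st((0,150,87))"
```

```text
t 10.55 stand [  2.2 168.3  89.7] F [ 0.3 -0.4 -0.3] gap 0.0 toolx yaw vs stand y deg -0.02
shift tool axes [-0.0183 -0.0022  0.0027]
```

Request:
{"name": "jog_arm", "arguments": {
  "steps": [1, -0.006, 0, 0, 0, 1, -0.012, 0, 0, 0, 1, -0.017, 0, 0, 0, 1, -0.021, 0, 0, 0, 1, -0.021, 0, 0, 0]
}}

```text
time_s: 11.18
ee_pos: [0.4807, 0.0282, 0.0897]
tool_rot: [1.885, 2.513, 0.0]
contact_force: [-0.4, 0.1, 0.1]
finger_gap: 0.008
```

```bash
python3 -c "
from q import *
st();save('scene','s9',(200,100,340,205))
for i in (1,2,4,5): print(i,estq('pics/s9_raw.png',np.arange(-1.2,-.6,.005),idx=[i]))"
```

```text
t 11.18 stand [  2.2 147.4  89.7] F [-0.4  0.2  0.1] gap 0.01 toolx yaw vs stand y deg -0.05
1 (np.float64(-0.9850000000000045), np.float32(3.9424071), np.float32(129.61143))
2 (np.float64(-0.9700000000000049), np.float32(2.5007567), np.float32(142.41893))
4 (np.float64(-0.9950000000000043), np.float32(21.027441), np.float32(70.31836))
5 (np.float64(-0.9900000000000044), np.float32(1.3843262), np.float32(174.52716))
```

View pics/s9.png

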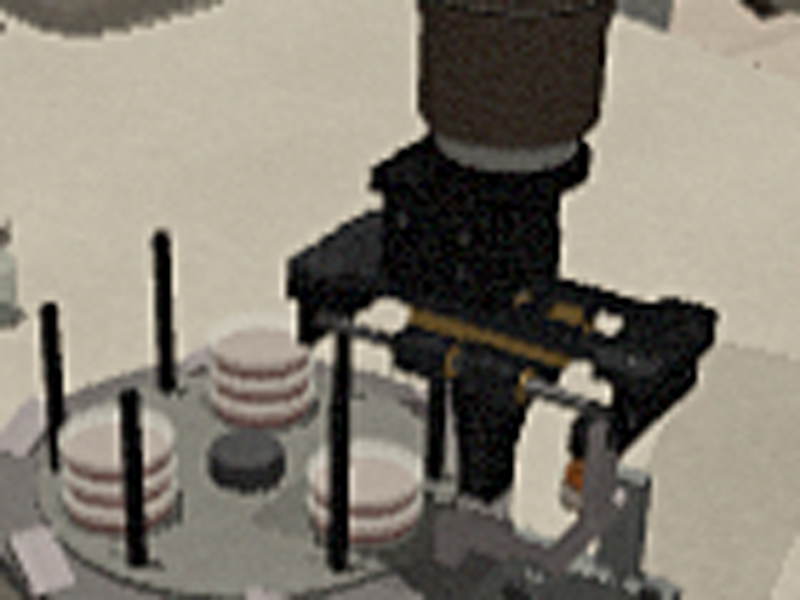

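The lever stands upright at (600,470) and the arm is down. I retract upward and check.

Request:
{"name": "jog_arm", "arguments": {
  "steps": [1, 0, 0, -0.03, 0, 1, 0, 0, -0.07, 0, 1, 0, 0, -0.12, 0, 1, 0, -0.04, -0.15, 0, 1, 0, -0.08, -0.17, 0]
}}

```text
time_s: 11.85
ee_pos: [0.4033, 0.0061, 0.2611]
tool_rot: [1.884, 2.513, 0.003]
contact_force: [-0.4, -0.2, 0.6]
finger_gap: 0.001
```

Request:
{"name": "jog_arm", "arguments": {
  "steps": [1, 0, -0.05, 0, 0, 1, -0.05, -0.08, 0, 0, 1, -0.1, -0.08, 0, 0, 1, -0.15, -0.08, 0, 0, 1, -0.18, -0.08, 0, 0]
}}

```text
time_s: 12.48
ee_pos: [0.3776, -0.1909, 0.2596]
tool_rot: [1.886, 2.512, 0.0]
contact_force: [0.6, 1.2, -0.4]
finger_gap: 0.004
```

```bash
python3 -c "
from q import *
st();save('scene','s10',(165,105,345,240));save('top','top10')
for i in range(6): print(i,estq('pics/s10_raw.png',np.arange(-1.2,-.6,.005),idx=[i]))
a=cv2.imread('pics/s10_raw.png',0).astype(int);b=cv2.imread('pics/scene0_raw.png',0).astype(int)
f=1.5625
for nm,(u,v,w,h) in dict(stackd=(590,390,50,55),bottle=(495,405,42,85),pot=(380,330,32,42),spare=(296,212,22,34)).items():
    u,v,w,h=[int(k/f) for k in(u,v,w,h)]; print(nm,abs(a-b)[v:v+h,u:u+w].mean().round(1))
u=proj('scene',W(x,[(-45,185,122),(0,123,62)]),cam('scene'));print(((u-[165,105])*800/180).round())"
```

```text
t 12.47 stand [-158.2  -34.   259.6] F [ 0.9  1.  -0.4] gap 0.0 toolx yaw vs stand y deg -0.11
0 (np.float64(-0.8800000000000068), np.float32(22.380543), np.float32(31.011864))
1 (np.float64(-0.9800000000000046), np.float32(3.8181152), np.float32(124.56356))
2 (np.float64(-0.9700000000000049), np.float32(2.8993897), np.float32(130.95258))
3 (np.float64(-0.9800000000000046), np.float32(4.180835), np.float32(6.622046))
4 (np.float64(-0.9900000000000044), np.float32(2.6788087), np.float32(164.20009))
5 (np.float64(-0.9900000000000044), np.float32(1.465332), np.float32(167.9977))
stackd 2.0
bottle 2.3
pot 2.6
spare 4.5
[[624. 302.]
 [498. 382.]]
```

View pics/s10.png

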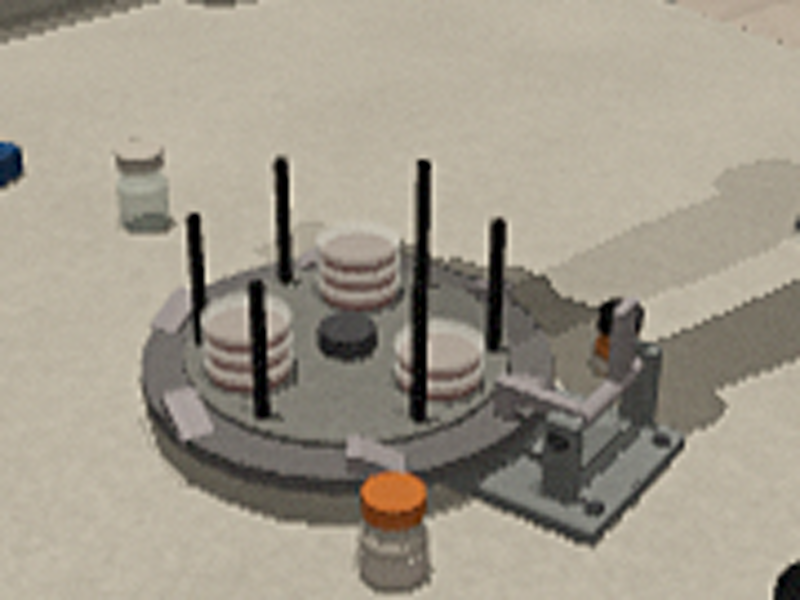

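The pawl is down: lever end at (627,303) against a predicted (624,302), nose at (505,385). The wheel is at −0.98, stacks and containers are standing, and the robot is clear.

```bash
python3 -c "
from h import *
s=ctrl.sense();print(abs(s['joint_vel']).max());ctrl.close_job()"
```

```text
0.050860471919871364
the job is handed in; nothing more can be done
```

The job is handed in at about 12.5 s of robot time; no verdict is reported. With the closed fingertips I pushed the thumb lever over until the pawl stayed up. I then pushed the wheel backward by one post and tipped the pawl down again from outside, and retracted upward clear of everything.

Last checks, from the camera images:
- **Wheel:** it stands at about −0.98 rad. Five of the six posts gave −0.97 to −0.99; the sixth was hidden behind a dish stack and gave an unusable −0.88. That puts the next tooth about 10 mm short of the pawl.
- **Pawl:** it is down, with the lever upright within about 1 px of the predicted position.
- **Dish stacks:** all three are upright in their bays.
- **Containers round about:** stack_d, the bottle, the pot and the spare jar look unchanged against the first picture. I only checked the small amber jar by eye, partly hidden behind the lever, where it looked upright.
- **Robot:** it is clear, with about 1 N or less on each axis of the force reading. The highest joint speed just before hand-in was 0.05 rad/s.

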